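# Dress the counter display

## Robot

A 6-joint arm with a two-finger parallel gripper is mounted at the origin on a cart in front of the work surface, level with it; the furniture and walls round the work are solid. World frame = base frame: x ahead of the robot, y to its left, z up, the work surface at z = 0. Lengths are in m, angles in rad, forces in N, time in s.
With the tool pointing down it reaches from about 0.25 to 0.775 m from the base axis. Payload 4 kg.
Tool frame: the origin (TCP) lies midway between the tips of the shut fingers; the grasp point (between the pads) lies 19 mm behind it (grip_point_offset is the z of the grasp point in the tool frame, in m); z points along the fingers, y is the line along which they close (so a half turn about z gives the same grasp; the last joint's range is limited). The gripper opens to 94 mm and grips with 3 to 60 N. Pads are 16 mm wide; open, the fingers measure 119 mm over their backs; the gripper's body (75 mm by 177 mm) begins 78 mm behind the grasp point.
Start: joints at [-1.22, 0.087, 1.371, -0, 1.684, -0.103], TCP at [0.241, -0.494, 0.206] pointing down, gripper open.
Joint ranges: [-3.1, 3.1], [-0.76, 2.03], [0.27, 2.55], [-1.08, 4.22], [0.17, 2.65], [-2.57, 2.57]. Speed limits (rad/s): [2.79, 2.79, 3.14, 3.14, 3.14, 3.14].

## Interface

Orientations are given as a 3x3 rotation matrix whose columns are the frame's x, y, z axes.
In Python, from workcell import sense, snapshot, job_done, boxes_of, grip_point_offset gives the robot as it stands. The module is installed in compiled form; this text tells all that it offers.
- The arm moves only by the tool apply_moves, never from a script. Its argument "rows" is a list that holds one entry, the list of rows, each a list of 7 numbers: the shift along the tool's x, y, z in units of 30 mm (1.0 is 30 mm), then the turn, a rotation vector about the tool's x, y, z in rad, then the opening, from 0 (shut) to 1 (fully open). A call has 1 to 20 rows; each row is the pose to reach, as a shift and turn from the pose commanded when the call began, along the tool's axes at that moment; what a row does not reach only later rows make up. A row lasts 1/12 s, in which the tool goes at most 41.7 mm and 7.16 degrees, less where a joint would pass 70% of its speed; a pose out of reach is approached as far as the arm can. A call with a gripper value outside its range is refused whole. The fingers move at their own pace and stop on an object; "force" is the grip in N (left out, the last holds). Time passes only in rows, so rows that repeat a pose let the fingers close. It gives the time, the measured TCP pose, the force, the opening and the grip force at its end, in the units of the state.
- sense(): the state, without advancing time (a new reading comes with each control period).
- snapshot(name): name is "side" or "top"; returns a dict with "image" (480x640x3 uint8, red, green, blue), "camera_matrix" (3x3 intrinsics, pixels), "k1" (the pictures are not rectified: a ray, as slopes to the right and down, at radius r is drawn at 1 + k1 r^2 times it, then the intrinsics apply), "R" (3x3) and "t" (3): a world point X has camera coordinates R X + t. Camera axes: x right, y down, z forward; pixel columns grow to the right and rows downward; lengths in m; the calibration is good to about 2 mm. A picture is of the moment at which its call begins. There is no depth.
- job_done(): hands the job in; it is judged then, once.
Trained networks look in a picture, given as the dict that the camera call returned (one of the last four; its "shot" number tells which), for a name from the list of things; names that differ only in an ending like _2 or _b are one class to them, and where a whole thing is asked for, a point or a joint stands for the part that bears it (a point fixed in the world has none). Each returns a list of dicts, best first, with "conf" (0 to 1); they miss things now and then, are a little off and sometimes report something else, mostly with a low value. They report only what shows in the picture. A call takes as long as a camera call.
- boxes_of(target, picture): "position" ([column, row] in pixels, amid what is visible of it).
The state is a dict: "clock": time; "joints": joint angles; "qd": joint speeds; "effort": joint torques, N m; "eef_pos": TCP position; "eef_rot": TCP orientation; "wrist_force": force on the tool from outside, world axes, zero at the start; "wrist_torque": the same for the moment, N m; "width": finger opening in m; "gripper_force": force on a finger pad.
Only numpy, scipy, OpenCV 4.12 (cv2) and the standard library are available. Lean on these libraries where they do the work, as an engineer would, in place of code of your own. Each camera call takes 0.05 s, during which the arm holds its last target. There are 200 camera calls.

## Task

Pick out the four upright containers that stand loosely together in the middle of the counter (spray can, glue stick, paint jar, ink bottle) and stand them on the four wooden display risers at the right end, the tallest container on the lowest riser, the next tallest on the next lowest and so on to the shortest on the highest. Stand each one upright in the middle of its riser, never tipping any over, and leave the paint tube and the spring clip that lie among them where they are.

Things in the scene. Friction and masses are not known exactly. Their poses are not given: they have to be found in the camera images.
- can_centre (a point): Spray can of fixative, the tallest container: round, white and dark blue, 53 mm across, 172 mm high; the body is 140 mm high, above it a cap 48 mm across. Stands loose and upright on the worktop at the start. This point is its centre, half-way up, on its axis; z is up.
- glue_centre (a point): Glue stick, the second tallest: slim round stick, yellow with a black cap, 27 mm across, 94 mm high. Stands loose and upright on the worktop at the start. This point is its centre, half-way up, on its axis; z is up.
- jar_centre (a point): White screw-lid paint jar, the third tallest: round, 60 mm across, 80 mm high; the body is 61 mm high, the rest is the lid. Stands loose and upright on the worktop at the start. This point is its centre, half-way up, on its axis; z is up.
- ink_centre (a point): Square ink bottle, the shortest: dark glass body 46 x 46 mm and 36 mm high with a round black cap 34 mm across above it, from 41 mm up to the full height of 57 mm. x and y of this point are square to the glass sides. (A like bottle far to the left, beyond the masking tape and the paint tubes, is not meant.) Stands loose and upright on the worktop at the start. This point is its centre, half-way up, on its axis; z is up.
- riser_a_top (a point): Beech display riser: a plain solid disc, 84 mm across, fixed to the worktop, flat on top, 15 mm high: the lowest; the spray can belongs on it. All four risers are alike but for height. This point is the centre of its top face.
- riser_b_top (a point): Beech display riser: a plain solid disc, 84 mm across, fixed to the worktop, flat on top, 40 mm high: the second lowest; the glue stick belongs on it. All four risers are alike but for height. This point is the centre of its top face.
- riser_c_top (a point): Beech display riser: a plain solid disc, 84 mm across, fixed to the worktop, flat on top, 65 mm high: the second highest; the paint jar belongs on it. All four risers are alike but for height. This point is the centre of its top face.
- riser_d_top (a point): Beech display riser: a plain solid disc, 84 mm across, fixed to the worktop, flat on top, 90 mm high: the highest; the ink bottle belongs on it. All four risers are alike but for height. This point is the centre of its top face.
- tube_centre (a point): Metal paint tube lying flat among the containers, 103 mm long (along its x), 36 mm wide, 28 mm high. Not to be moved. This point is its centre.
- clip_centre (a point): Black spring clip lying among the containers, 50 x 34 mm, 14 mm high. Not to be moved. This point is its centre. (Between the containers and the risers stands a fixed blue crank pencil sharpener, 124 mm high, its base within 75 mm of x = 0.44, y = 0.10 m: keep clear of it.)

How it is judged:
At the end, for the whole second after the job is handed in: The spray can stands on the 15 mm riser, the glue stick on the 40 mm, the jar on the 65 mm and the ink bottle on the 90 mm riser, each upright within 0.1 rad, its axis within 15 mm of the riser's centre, its foot on the riser's top, released and at rest (horizontal distance between can_centre and riser_a_top below 0.015 m and z of can_centre in the frame of riser_a_top between 0.08 and 0.092 m and angle between each of can_centre, glue_centre, jar_centre, ink_centre's own z axis and vertical below 0.1 rad and linear speed of each of can, glue, jar, ink below 0.02 m/s and horizontal distance between glue_centre and riser_b_top below 0.015 m and z of glue_centre in the frame of riser_b_top between 0.041 and 0.053 m and horizontal distance between jar_centre and riser_c_top below 0.015 m and z of jar_centre in the frame of riser_c_top between 0.034 and 0.046 m and horizontal distance between ink_centre and riser_d_top below 0.015 m and z of ink_centre in the frame of riser_d_top between 0.0225 and 0.0345 m); the robot touches nothing.
It fails at once if one of the four containers is tipped over or laid down (tilted beyond 40 degrees) (angle between any of can_centre, glue_centre, jar_centre, ink_centre's own z axis and vertical above 0.7 rad).
It fails at once if the paint tube or the spring clip is shifted by more than 25 mm (distance of any of tube_centre, clip_centre from where it was at the start of the episode above 0.025 m).
It also fails if it takes over 141 s, if anything falls off the work surface, if the arm or the gripper's body presses on something with over 40 N, if the wrist force passes 120 N, or if a joint passes its speed limit or range.

## Working session

There is one attempt and no reset: what is moved stays moved. The work goes in short steps, Python scripts to look and compute and a tool call to move; the robot and the scene stay as the last step left them, time stands still between calls to the robot, and variables do not carry over. Pictures are saved under pics/ and viewed, at most 14 in all, crops included, and the job is handed in when it is done.

Besides the shell and the picture viewer there is one more tool, called after ">>>" by a JSON object that holds its "name" and its "arguments". apply_moves: Moves the arm, as the interface text tells. Its arguments: {"type":"object","properties":{"rows":{"type":"array"},"force":{"type":"number"}},"required":["rows"]}

```bash
mkdir -p pics; cat > h.py <<'E'
import numpy as np, cv2
from workcell import sense, snapshot, job_done, boxes_of, grip_point_offset
def ray(p,c):
    K=np.array(c["camera_matrix"]);d=np.array([(p[0]-K[0,2])/K[0,0],(p[1]-K[1,2])/K[1,1]])
    u=d.copy()
    for _ in range(20): u=d/(1+c["k1"]*(u@u))
    R=np.array(c["R"]);t=np.array(c["t"])
    return -R.T@t, R.T@np.array([u[0],u[1],1.])
def at(p,z,c):
    o,v=ray(p,c); return o+v*(z-o[2])/v[2]
def proj(X,c):
    K=np.array(c["camera_matrix"]);x=np.array(c["R"])@np.array(X)+np.array(c["t"]);u=x[:2]/x[2]
    u=u*(1+c["k1"]*(u@u)); return np.array([K[0,0]*u[0]+K[0,2],K[1,1]*u[1]+K[1,2]])
def save(c,n): cv2.imwrite("pics/%s.png"%n,cv2.cvtColor(c["image"],cv2.COLOR_RGB2BGR))
E
python3 - <<'E'
from h import *
np.set_printoptions(precision=3,suppress=True)
Z=dict(can_centre=.086,glue_centre=.047,jar_centre=.04,ink_centre=.0285,riser_a_top=.015,riser_b_top=.04,riser_c_top=.065,riser_d_top=.09,tube_centre=.014,clip_centre=.007)
print(grip_point_offset); s=sense();print(s["eef_pos"],np.array(s["eef_rot"]),s["width"])
for n in("top","side"):
    c=snapshot(n);save(c,n+"0");print(n,"cam",ray((320,240),c)[0],ray((320,240),c)[1])
    for k,z in Z.items():
        print(k,[(np.round(b["position"]),round(b["conf"],2),at(b["position"],z,c)[:2]) for b in boxes_of(k,c)[:4]])
E
```

```text
-0.0188
[ 0.241 -0.494  0.204] [[ 0.899  0.438 -0.001]
 [ 0.438 -0.899  0.002]
 [ 0.    -0.002 -1.   ]] 0.09371624208940275
top cam [0.403 0.06  1.408] [ 0.083  0.007 -0.997]
can_centre [(array([175., 214.]), 0.68, array([0.57 , 0.386]))]
glue_centre [(array([229., 223.]), 0.63, array([0.554, 0.272]))]
jar_centre [(array([173., 268.]), 0.83, array([0.453, 0.4  ]))]
ink_centre [(array([252., 181.]), 0.78, array([0.652, 0.225])), (array([231., 222.]), 0.57, array([0.559, 0.272]))]
riser_a_top [(array([360., 247.]), 0.73, array([ 0.504, -0.022]))]
riser_b_top [(array([396., 273.]), 0.57, array([ 0.445, -0.1  ]))]
riser_c_top [(array([432., 246.]), 0.55, array([ 0.502, -0.177]))]
riser_d_top [(array([469., 279.]), 0.84, array([ 0.431, -0.253]))]
tube_centre [(array([229., 272.]), 0.94, array([0.446, 0.276])), (array([254., 182.]), 0.56, array([0.652, 0.222]))]
clip_centre [(array([302., 208.]), 0.72, array([0.593, 0.111]))]
side cam [0.525 0.814 0.714] [-0.    -0.762 -0.648]
can_centre [(array([296., 356.]), 0.56, array([0.566, 0.377]))]
glue_centre [(array([304., 312.]), 0.78, array([0.556, 0.247]))]
jar_centre [(array([366., 378.]), 0.62, array([0.446, 0.389]))]
ink_centre [(array([257., 306.]), 0.95, array([0.653, 0.215]))]
riser_a_top [(array([328., 241.]), 0.84, array([ 0.505, -0.002])), (array([362., 334.]), 0.71, array([0.444, 0.277]))]
riser_b_top [(array([348., 215.]), 0.81, array([ 0.454, -0.077]))]
riser_c_top [(array([326., 191.]), 0.78, array([ 0.509, -0.144]))]
riser_d_top [(array([352., 170.]), 0.74, array([ 0.44 , -0.207]))]
tube_centre [(array([359., 338.]), 0.59, array([0.449, 0.284]))]
clip_centre [(array([293., 274.]), 0.55, array([0.587, 0.102]))]
```

```bash
python3 - <<'E'
import cv2
a=cv2.imread("pics/top0.png");cv2.imwrite("pics/top0c.png",cv2.resize(a[130:330,120:520],None,fx=2,fy=2,interpolation=2))
a=cv2.imread("pics/side0.png");cv2.imwrite("pics/side0c.png",cv2.resize(a[120:420,200:440],None,fx=2,fy=2,interpolation=2))
E
```

```text
(no output)
```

View pics/top0c.png

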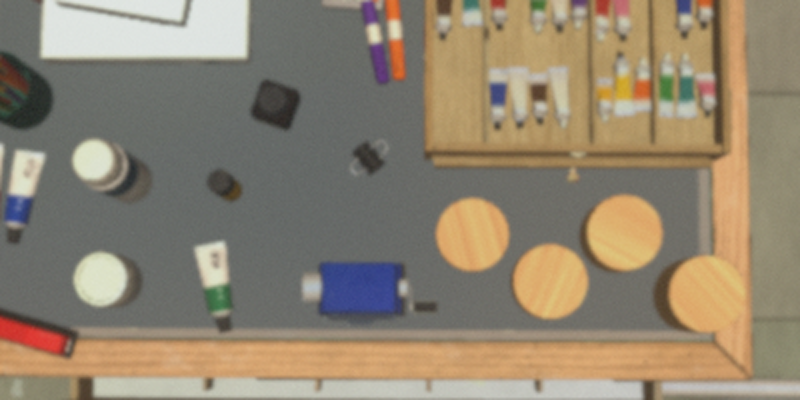

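View pics/side0c.png

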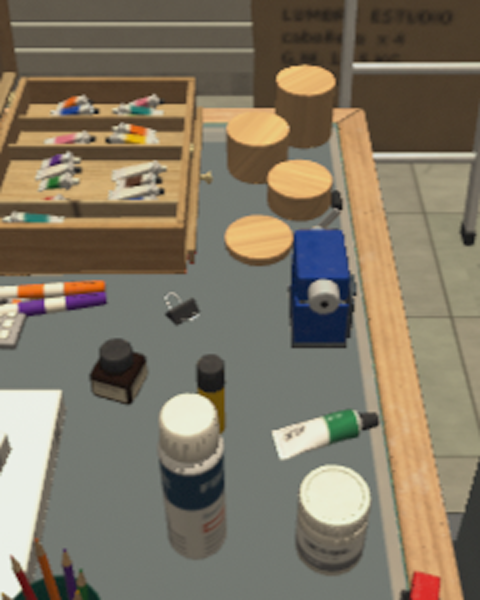

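The top crop (2x, offset 120,130) shows the can cap at about (92,163), jar lid (101,278), glue cap (220,182), ink cap (278,99) and risers at (472,234), (551,281), (624,232), (707,293). The side view agrees. I'll refine these by overlaying model outlines in both views.

```bash
cat >> h.py <<'E'
def ring(x,y,z,r,c):
    a=np.linspace(0,2*np.pi,40); return np.array([proj((x+r*np.cos(t),y+r*np.sin(t),z),c) for t in a])
def square(x,y,z,h,yaw,c):
    return np.array([proj((x+h*2**.5*np.cos(yaw+t),y+h*2**.5*np.sin(yaw+t),z),c) for t in np.pi/4*np.array([1,3,5,7,1])])
def over(c,polys,x0,y0,x1,y1,f):
    im=cv2.cvtColor(c["image"],cv2.COLOR_RGB2BGR)[y0:y1,x0:x1]; im=cv2.resize(im,None,fx=f,fy=f,interpolation=2)
    for p in polys: cv2.polylines(im,[np.int32(np.round(((p-[x0,y0]+.5)*f-.5)*8))],False,(0,0,255),1,cv2.LINE_AA,3)
    return im
E
python3 - <<'E'
from h import *
np.set_printoptions(precision=4,suppress=True)
c=snapshot("top");s=snapshot("side")
P=dict(can=(92,163,.172),glue=(220,182,.094),jar=(101,278,.08),ink=(278,99,.057),a=(472,234,.015),b=(551,281,.04),c=(624,232,.065),d=(707,293,.09))
X={k:at((u/2+120-.25,v/2+130-.25),z,c) for k,(u,v,z) in P.items()}
for k,v in X.items(): print(k,v[:2],round(np.hypot(*v[:2]),3))
hsv=cv2.cvtColor(c["image"],cv2.COLOR_RGB2HSV)
def polys(c):
    o=[]
    for k,(r,zs) in dict(can=(.0265,(0,.14)),glue=(.0135,(0,.094)),jar=(.03,(0,.08)),ink=(.017,(.057,)),a=(.042,(0,.015)),b=(.042,(0,.04)),c=(.042,(0,.065)),d=(.042,(0,.09))).items():
        o+=[ring(*X[k][:2],z,r,c) for z in zs]
    o+=[ring(*X['can'][:2],.172,.024,c)]+[square(*X['ink'][:2],z,.023,np.radians(-20),c) for z in (0,.036)]
    return o
cv2.imwrite("pics/o1.png",over(c,polys(c),130,160,330,310,4))
cv2.imwrite("pics/o2.png",over(c,polys(c),330,210,510,310,4))
cv2.imwrite("pics/o3.png",over(s,polys(s),220,140,400,410,2))
E
```

```text
can [0.5639 0.3844] 0.682
glue [0.5537 0.2642] 0.614
jar [0.4495 0.3952] 0.599
ink [0.6517 0.2066] 0.684
a [ 0.5043 -0.0125] 0.504
b [ 0.4503 -0.0994] 0.461
c [ 0.5036 -0.1773] 0.534
d [ 0.4362 -0.2622] 0.509
```

View pics/o1.png

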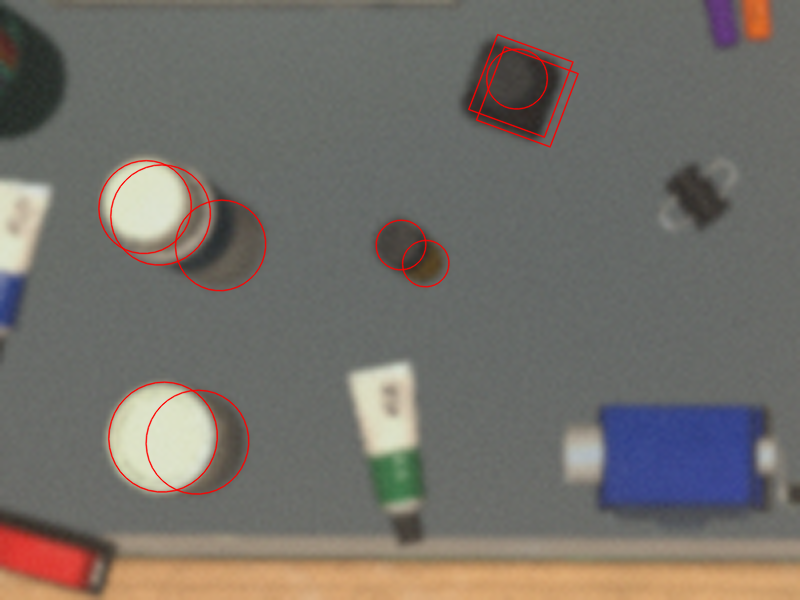

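View pics/o2.png

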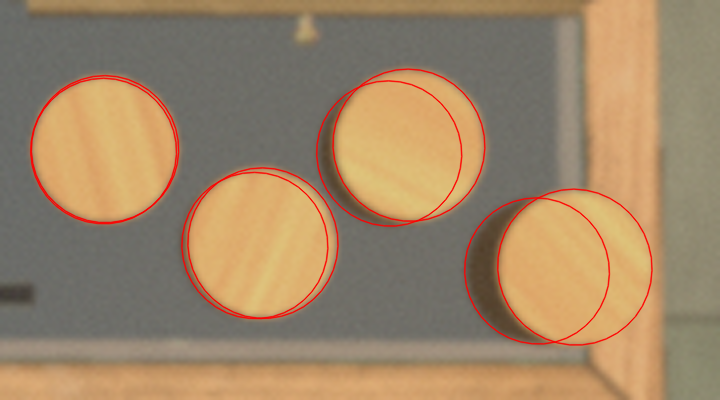

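View pics/o3.png

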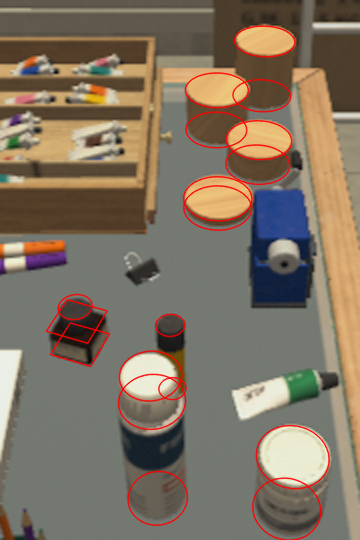

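The model outlines match in both views, so the positions are good; ink still needs a check in x/y and yaw. Moving above the can.

>>> {"name": "apply_moves", "arguments": {"rows": [[[11,-11,0,0,0,0.225,1],[11,-11,0,0,0,0.225,1],[11,-11,0,0,0,0.225,1],[11,-11,0,0,0,0.225,1],[11,-11,0,0,0,0.225,1],[11,-11,0,0,0,0.225,1],[11,-11,0,0,0,0.225,1],[11,-11,0,0,0,0.225,1],[11,-11,0,0,0,0.225,1],[11,-11,0,0,0,0.225,1],[11,-11,0,0,0,0.225,1],[11,-11,0,0,0,0.225,1],[20,-19,0,0,0,0.454,1],[20,-19,0,0,0,0.454,1],[20,-19,0,0,0,0.454,1],[20,-19,0,0,0,0.454,1],[20,-19,0,0,0,0.454,1],[20,-19,0,0,0,0.454,1],[20,-19,0,0,0,0.454,1],[20,-19,0,0,0,0.454,1]]]}}

```text
clock: 2.87
eef_pos: [0.5147, 0.2417, 0.2054]
eef_rot: [[1.0, -0.001, 0.0], [-0.001, -1.0, -0.001], [0.0, 0.001, -1.0]]
wrist_force: [0.3, -0.5, 0.0]
width: 0.094
gripper_force: 0.0
```

```bash
python3 - <<'E'
from h import *
np.set_printoptions(precision=4,suppress=True)
s=sense();R=np.array(s["eef_rot"]);p=np.array(s["eef_pos"]);print(s["clock"],p,R)
print(R.T@(np.array([.564,.3845,.205])-p)/.03)
# ink segmentation in top view
c=snapshot("top");im=c["image"];g=im.max(2)
m=(g<75).astype(np.uint8);m[:160]=0;m[205:]=0;m[:,:235]=0;m[:,285:]=0
m=cv2.morphologyEx(m,cv2.MORPH_OPEN,np.ones((3,3),np.uint8))
k=max(cv2.findContours(m,0,1)[0],key=cv2.contourArea);print(cv2.minAreaRect(k))
for z in(0,.018,.036):print(z,at(cv2.minAreaRect(k)[0],z,c))
cv2.imwrite("pics/ink.png",cv2.resize(cv2.cvtColor(im,cv2.COLOR_RGB2BGR)[160:210,235:295],None,fx=10,fy=10,interpolation=2))
E
```

```text
2.8667 [0.5147 0.2417 0.2054] [[ 1.     -0.0005  0.0004]
 [-0.0005 -1.     -0.0007]
 [ 0.0004  0.0007 -1.    ]]
[ 1.642  -4.7601  0.0106]
((257.6605529785156, 182.05838012695312), (20.59001922607422, 19.821096420288086), 19.98310661315918)
0 [0.6555 0.2152 0.    ]
0.018 [0.6523 0.2132 0.018 ]
0.036 [0.6491 0.2112 0.036 ]
```

View pics/ink.png

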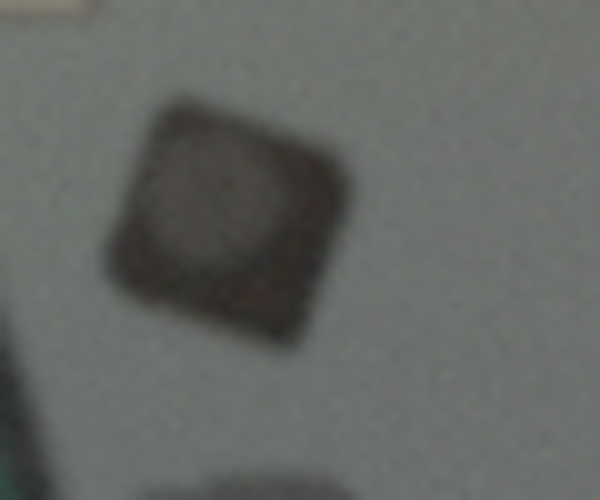

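The ink bottle is centred near (.651, .211) with yaw about −20° (crop corners (180,95), (350,170), (295,350), (110,270)). Now picking up the can.

>>> {"name": "apply_moves", "arguments": {"force": 30, "rows": [[[1.64,-4.75,0,0,0,0,1],[1.64,-4.75,0,0,0,0,1],[1.64,-4.75,0,0,0,0,1],[1.64,-4.75,0,0,0,0,1],[1.64,-4.75,0,0,0,0,1],[1.64,-4.75,0,0,0,0,1],[1.64,-4.75,1,0,0,0,1],[1.64,-4.75,2,0,0,0,1],[1.64,-4.75,3,0,0,0,1],[1.64,-4.75,3.8,0,0,0,1],[1.64,-4.75,3.8,0,0,0,1],[1.64,-4.75,3.8,0,0,0,1],[1.64,-4.75,3.8,0,0,0,0.4],[1.64,-4.75,3.8,0,0,0,0.4],[1.64,-4.75,3.8,0,0,0,0.4],[1.64,-4.75,3.8,0,0,0,0.4],[1.64,-4.75,3.8,0,0,0,0.4],[1.64,-4.75,3.8,0,0,0,0.4],[1.64,-4.75,3.8,0,0,0,0.4],[1.64,-4.75,3.8,0,0,0,0.4]]]}}

```text
clock: 4.58
eef_pos: [0.5634, 0.3828, 0.0918]
eef_rot: [[1.0, -0.0, 0.001], [-0.0, -1.0, -0.0], [0.001, 0.0, -1.0]]
wrist_force: [-0.3, -1.1, 0.9]
width: 0.0529
gripper_force: 29.9
```

>>> {"name": "apply_moves", "arguments": {"rows": [[[0,0,-0.5,0,0,0,0.4],[0,0,-1.3,0,0,0,0.4],[0,0,-2.3,0,0,0,0.4],[0,0,-3.3,0,0,0,0.4],[0,0,-4.2,0,0,0,0.4],[0,0,-5,0,0,0,0.4],[-0.05,0.4,-5,0,0,0,0.4],[-0.2,1.2,-5,0,0,0,0.4],[-0.35,2.2,-5,0,0,0,0.4],[-0.5,3.3,-5,0,0,0,0.4],[-0.65,4.4,-5,0,0,0,0.4],[-0.8,5.5,-5,0,0,0,0.4],[-1,6.6,-5,0,0,0,0.4],[-1.15,7.7,-5,0,0,0,0.4],[-1.3,8.8,-5,0,0,0,0.4],[-1.5,9.9,-5,0,0,0,0.4],[-1.65,11,-5,0,0,0,0.4],[-1.8,12,-5,0,0,0,0.4],[-1.95,12.8,-5,0,0,0,0.4],[-1.98,13.18,-5,0,0,0,0.4]]]}}

```text
clock: 6.25
eef_pos: [0.5024, -0.0151, 0.2402]
eef_rot: [[1.0, -0.003, -0.003], [-0.003, -1.0, -0.001], [-0.003, 0.001, -1.0]]
wrist_force: [0.0, -0.0, -2.7]
width: 0.0526
gripper_force: 29.9
```

```bash
python3 - <<'E'
from h import *
np.set_printoptions(precision=4,suppress=True)
s=sense();p=np.array(s["eef_pos"]);print(p,s["width"],s["qd"])
sd=snapshot("side");tp=snapshot("top")
z=p[2]-.0918
P=lambda c:[ring(p[0],p[1],z,.0265,c),ring(p[0],p[1],z+.14,.0265,c),ring(.5043,-.0125,.015,.042,c)]
a=over(sd,P(sd),240,120,440,320,2.9);b=over(tp,P(tp),300,190,420,310,2)
cv2.imwrite("pics/c1.png",a)
E
```

```text
[ 0.5024 -0.0151  0.2402] 0.05260357061919809 [-0.2363 -0.0064  0.0044  0.0448 -0.009  -0.2418]
```

View pics/c1.png

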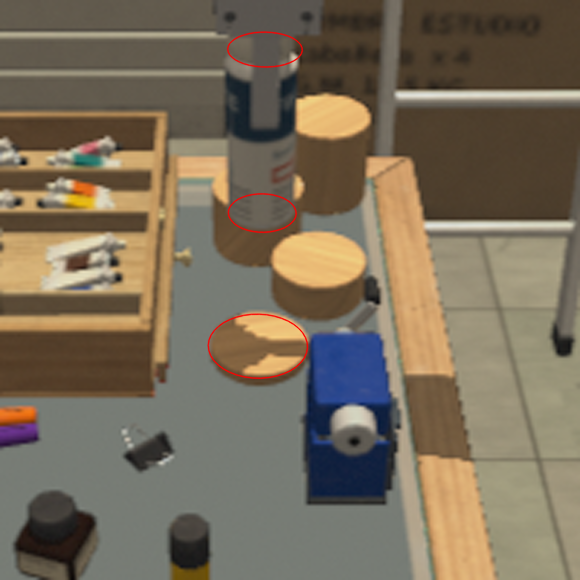

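The can hangs upright over riser a at about (260,345). Lowering it, releasing and lifting clear.

>>> {"name": "apply_moves", "arguments": {"rows": [[[0,0,0.6,0,0,0,0.4],[0,0,1.4,0,0,0,0.4],[0,0,2.3,0,0,0,0.4],[0,0,3.2,0,0,0,0.4],[0,0,3.9,0,0,0,0.4],[0,0,4.2,0,0,0,0.4],[0,0,4.35,0,0,0,0.4],[0,0,4.42,0,0,0,0.4],[0,0,4.47,0,0,0,0.4],[0,0,4.47,0,0,0,0.4]]]}}

```text
clock: 7.18
eef_pos: [0.5047, -0.0123, 0.1088]
eef_rot: [[1.0, 0.0, 0.003], [0.0, -1.0, -0.0], [0.003, 0.0, -1.0]]
wrist_force: [-0.5, 0.3, -4.1]
width: 0.0526
gripper_force: 29.9
```

>>> {"name": "apply_moves", "arguments": {"rows": [[[0,0,0.03,0,0,0,0.4],[0,0,0.06,0,0,0,0.4],[0,0,0.06,0,0,0,0.4],[0,0,0.06,0,0,0,0.4]]]}}

```text
clock: 7.52
eef_pos: [0.5045, -0.0126, 0.1068]
eef_rot: [[1.0, -0.0, 0.003], [-0.0, -1.0, -0.0], [0.003, 0.0, -1.0]]
wrist_force: [-0.3, 0.2, -1.3]
width: 0.0525
gripper_force: 29.9
```

>>> {"name": "apply_moves", "arguments": {"rows": [[[0,0,0,0,0,0,1],[0,0,0,0,0,0,1],[0,0,0,0,0,0,1],[0,0,0,0,0,0,1],[0,0,-0.5,0,0,0,1],[0,0,-1.3,0,0,0,1],[0,0,-2.2,0,0,0,1],[0,0,-3.2,0,0,0,1],[0,0,-3.7,0,0,0,1],[0,0,-3.7,0,0,0,1],[0.82,-4.6,-3.7,0,0,0,1],[0.82,-4.6,-3.7,0,0,0,1],[0.82,-4.6,-3.7,0,0,0,1],[1.64,-9.2,-3.7,0,0,0,1],[1.64,-9.2,-3.7,0,0,0,1],[1.64,-9.2,-3.7,0,0,0,1],[1.64,-9.2,-3.7,0,0,0,1],[1.64,-9.2,-3.7,0,0,0,1],[1.64,-9.2,-3.7,0,0,0,1],[1.64,-9.2,-3.7,0,0,0,1]]]}}

```text
clock: 9.18
eef_pos: [0.5524, 0.2628, 0.2151]
eef_rot: [[1.0, -0.0, -0.002], [-0.0, -1.0, -0.002], [-0.002, 0.002, -1.0]]
wrist_force: [0.6, 0.2, 0.3]
width: 0.0938
gripper_force: 0.0
```

```bash
python3 - <<'E'
from h import *
np.set_printoptions(precision=4,suppress=True)
s=sense();p=np.array(s["eef_pos"]);print(p,s["width"])
sd=snapshot("side")
P=lambda c:[ring(.5043,-.0125,.015,.0265,c),ring(.5043,-.0125,.187,.024,c),ring(.5043,-.0125,.015,.042,c),ring(.5537,.2642,0,.0135,c),ring(.5537,.2642,.094,.0135,c)]
cv2.imwrite("pics/c2.png",over(sd,P(sd),220,120,420,360,2.5))
E
```

```text
[0.5524 0.2628 0.2151] 0.09375478722703492
```

View pics/c2.png

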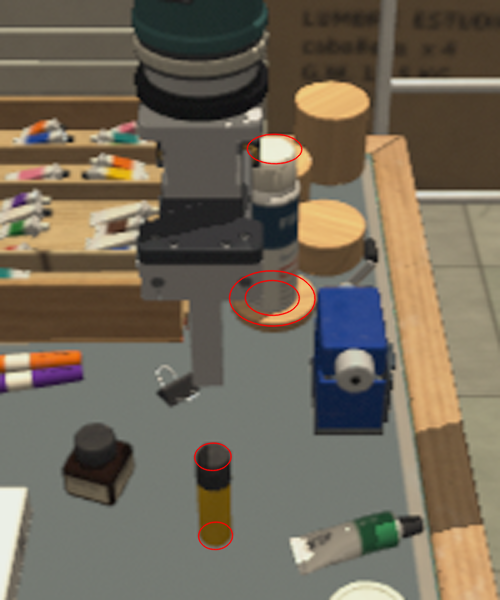

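The can stands centred on riser a, and the glue outline fits at (213,457)-(215,535). Picking up the glue.

>>> {"name": "apply_moves", "arguments": {"force": 20, "rows": [[[0.02,-0.02,1,0,0,0,1],[0.02,-0.02,2,0,0,0,0.8],[0.02,-0.02,3,0,0,0,0.6],[0.02,-0.02,4,0,0,0,0.6],[0.02,-0.02,4.8,0,0,0,0.6],[0.02,-0.02,5.23,0,0,0,0.6],[0.02,-0.02,5.23,0,0,0,0.6],[0.02,-0.02,5.23,0,0,0,0.5],[0.02,-0.02,5.23,0,0,0,0.4],[0.02,-0.02,5.23,0,0,0,0.35],[0.02,-0.02,5.23,0,0,0,0.3],[0.02,-0.02,5.23,0,0,0,0.2],[0.02,-0.02,5.23,0,0,0,0.1],[0.02,-0.02,5.23,0,0,0,0.1],[0.02,-0.02,5.23,0,0,0,0.1]]]}}

```text
clock: 10.48
eef_pos: [0.5545, 0.2645, 0.0613]
eef_rot: [[1.0, -0.0, 0.003], [-0.0, -1.0, 0.001], [0.003, -0.001, -1.0]]
wrist_force: [0.5, -0.3, 5.8]
width: 0.0267
gripper_force: 20.0
```

>>> {"name": "apply_moves", "arguments": {"rows": [[[0,0,-0.3,0,0,0,0.1],[0,0,-1,0,0,0,0.1],[0,0,-2,0,0,0,0.1],[0,0,-3,0,0,0,0.1],[0,0,-4,0,0,0,0.1],[0,0,-5,0,0,0,0.1],[0,0,-6,0,0,0,0.1],[-0.1,0.3,-6.7,0,0,0,0.1],[-0.3,1,-7,0,0,0,0.1],[-0.6,2.1,-7,0,0,0,0.1],[-0.9,3.2,-7,0,0,0,0.1],[-1.25,4.4,-7,0,0,0,0.1],[-1.6,5.6,-7,0,0,0,0.1],[-1.95,6.8,-7,0,0,0,0.1],[-2.3,8,-7,0,0,0,0.1],[-2.65,9.2,-7,0,0,0,0.1],[-2.95,10.3,-7,0,0,0,0.1],[-3.25,11.3,-7,0,0,0,0.1],[-3.4,11.9,-7,0,0,0,0.1],[-3.47,12.1,-7,0,0,0,0.1]]]}}

```text
clock: 12.15
eef_pos: [0.4482, -0.1011, 0.2694]
eef_rot: [[1.0, -0.004, -0.001], [-0.004, -1.0, -0.001], [-0.001, 0.001, -1.0]]
wrist_force: [0.2, 0.1, 0.3]
width: 0.0267
gripper_force: 20.0
```

```bash
python3 - <<'E'
from h import *
np.set_printoptions(precision=4,suppress=True)
s=sense();p=np.array(s["eef_pos"]);print(p,s["width"],s["wrist_force"])
sd=snapshot("side");tp=snapshot("top")
z=p[2]-.0613
P=lambda c:[ring(p[0],p[1],z+h,.0135,c) for h in(0,.094)]+[ring(.4503,-.0985,.04,.042,c)]
cv2.imwrite("pics/c3.png",over(sd,P(sd),260,60,420,260,3))
E
```

```text
[ 0.4482 -0.1011  0.2694] 0.02671672447725842 [0.154  0.1124 0.3261]
```

View pics/c3.png

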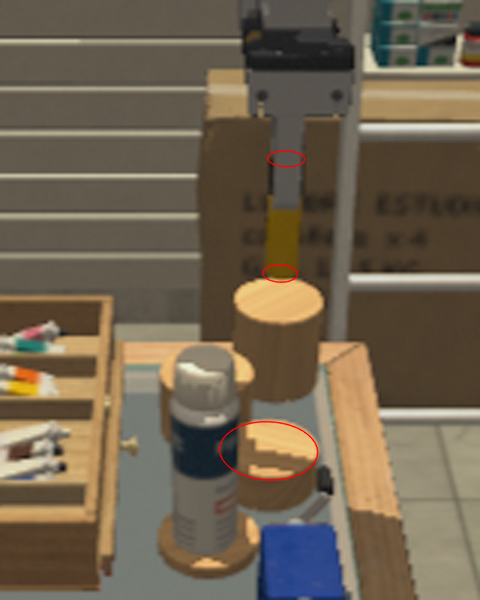

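The glue hangs upright above riser b. Lowering.

>>> {"name": "apply_moves", "arguments": {"rows": [[[0.05,0,0.6,0,0,0,0.1],[0.05,0,1.5,0,0,0,0.1],[0.05,0,2.5,0,0,0,0.1],[0.05,0,3.5,0,0,0,0.1],[0.05,0,4.4,0,0,0,0.1],[0.05,0,5,0,0,0,0.1],[0.05,0,5.3,0,0,0,0.1],[0.05,0,5.45,0,0,0,0.1],[0.05,0,5.55,0,0,0,0.1],[0.05,0,5.55,0,0,0,0.1],[0.05,0,5.55,0,0,0,0.1]]]}}

```text
clock: 13.17
eef_pos: [0.4519, -0.0989, 0.1046]
eef_rot: [[1.0, 0.0, 0.002], [0.0, -1.0, -0.001], [0.002, 0.001, -1.0]]
wrist_force: [0.2, 0.3, 0.1]
width: 0.0269
gripper_force: 20.0
```

>>> {"name": "apply_moves", "arguments": {"rows": [[[0,0,0.04,0,0,0,0.1],[0,0,0.08,0,0,0,0.1],[0,0,0.1,0,0,0,0.1],[0,0,0.1,0,0,0,0.1]]]}}

```text
clock: 13.5
eef_pos: [0.4515, -0.0992, 0.1013]
eef_rot: [[1.0, -0.0, 0.002], [-0.0, -1.0, -0.001], [0.002, 0.001, -1.0]]
wrist_force: [0.1, 0.7, 3.0]
width: 0.0269
gripper_force: 20.0
```

>>> {"name": "apply_moves", "arguments": {"rows": [[[0,0,0,0,0,0,0.6],[0,0,0,0,0,0,0.6],[0,0,0,0,0,0,0.6],[0,0,0,0,0,0,0.6],[0,0,-1,0,0,0,0.6],[0,0,-2,0,0,0,0.6],[0,0,-3,0,0,0,0.6],[0,0,-4,0,0,0,1],[0,-5,-4,0,0,0,1],[0,-5,-4,0,0,0,1],[0,-5,-4,0,0,0,1],[0,-5,-4,0,0,0,1],[-0.07,-11,-4,0,0,0,1],[-0.07,-11,-4,0,0,0,1],[-0.07,-11,-4,0,0,0,1],[-0.07,-11,-4,0,0,0,1],[-0.07,-16.5,-4,0,0,0,1],[-0.07,-16.5,-4,0,0,0,1],[-0.07,-16.5,-4,0,0,0,1],[-0.07,-16.5,-4,0,0,0,1]]]}}

```text
clock: 15.17
eef_pos: [0.4483, 0.3866, 0.2198]
eef_rot: [[1.0, 0.0, -0.0], [0.0, -1.0, -0.0], [-0.0, 0.0, -1.0]]
wrist_force: [0.5, 0.6, 0.4]
width: 0.0939
gripper_force: 0.0
```

```bash
python3 - <<'E'
from h import *
np.set_printoptions(precision=4,suppress=True)
s=sense();p=np.array(s["eef_pos"]);print(p,s["width"],s["qd"])
sd=snapshot("side")
P=lambda c:[ring(.45,-.0985,.04+h,.0135,c) for h in(0,.094)]+[ring(.4503,-.0985,.04,.042,c),ring(.4495,.3952,0,.03,c),ring(.4495,.3952,.08,.03,c)]
cv2.imwrite("pics/c4.png",over(sd,P(sd),240,130,440,430,2))
E
```

```text
[0.4483 0.3866 0.2198] 0.09390040317476832 [ 0.7116  0.7143 -0.8139 -0.0069  0.0894  0.7138]
```

View pics/c4.png

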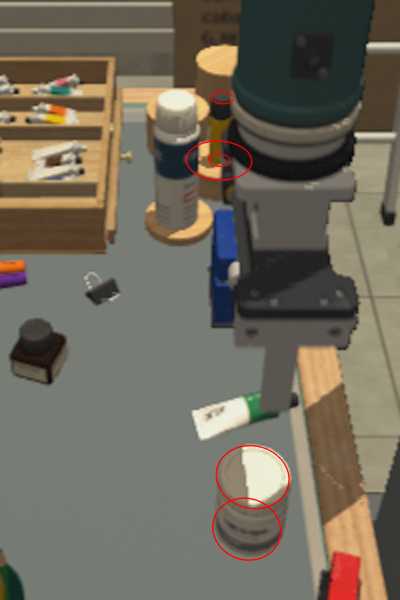

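The glue stands on riser b, and the jar outline matches at (253,475). Picking up the jar.

>>> {"name": "apply_moves", "arguments": {"force": 30, "rows": [[[0.03,0,0,0,0,0,1],[0.03,0,0.5,0,0,0,1],[0.03,0,1.5,0,0,0,1],[0.03,0,2.5,0,0,0,1],[0.03,0,3.5,0,0,0,1],[0.03,0,4.5,0,0,0,1],[0.03,0,5.5,0,0,0,1],[0.03,0,6.2,0,0,0,1],[0.03,0,6.5,0,0,0,1],[0.03,0,6.5,0,0,0,1],[0.03,0,6.5,0,0,0,1],[0.03,0,6.5,0,0,0,0.85],[0.03,0,6.5,0,0,0,0.7],[0.03,0,6.5,0,0,0,0.6],[0.03,0,6.5,0,0,0,0.5],[0.03,0,6.5,0,0,0,0.4],[0.03,0,6.5,0,0,0,0.4],[0.03,0,6.5,0,0,0,0.4]]]}}

```text
clock: 16.72
eef_pos: [0.4503, 0.3852, 0.0261]
eef_rot: [[1.0, 0.0, 0.002], [0.0, -1.0, 0.001], [0.002, -0.001, -1.0]]
wrist_force: [0.0, 0.3, 2.9]
width: 0.0586
gripper_force: 30.0
```

>>> {"name": "apply_moves", "arguments": {"rows": [[[0,0,-0.4,0,0,0,0.4],[0,0,-1.1,0,0,0,0.4],[0,0,-2,0,0,0,0.4],[0,0,-3,0,0,0,0.4],[0,0,-4,0,0,0,0.4],[0,0,-5,0,0,0,0.4],[0,0,-6,0,0,0,0.4],[0,0.3,-6.8,0,0,0,0.4],[0.1,1,-7.2,0,0,0,0.4],[0.2,2,-7.3,0,0,0,0.4],[0.3,3.1,-7.3,0,0,0,0.4],[0.4,4.2,-7.3,0,0,0,0.4],[0.5,5.3,-7.3,0,0,0,0.4],[0.6,6.4,-7.3,0,0,0,0.4],[0.7,7.5,-7.3,0,0,0,0.4],[0.8,8.6,-7.3,0,0,0,0.4],[0.9,9.7,-7.3,0,0,0,0.4],[1,10.8,-7.3,0,0,0,0.4],[1.1,11.8,-7.3,0,0,0,0.4],[1.2,12.6,-7.3,0,0,0,0.4]]]}}

```text
clock: 18.38
eef_pos: [0.4847, 0.004, 0.2442]
eef_rot: [[1.0, -0.002, -0.002], [-0.002, -1.0, -0.001], [-0.002, 0.001, -1.0]]
wrist_force: [-0.1, -0.1, -1.8]
width: 0.0582
gripper_force: 29.9
```

>>> {"name": "apply_moves", "arguments": {"rows": [[[0.1,0.9,0,0,0,0,0.4],[0.2,1.9,0,0,0,0,0.4],[0.3,3,0,0,0,0,0.4],[0.4,4.1,0,0,0,0,0.4],[0.5,5.1,0,0,0,0,0.4],[0.58,5.8,0,0,0,0,0.4],[0.58,6.16,0,0,0,0,0.4],[0.58,6.16,0,0,0,0,0.4],[0.58,6.16,0,0,0,0,0.4]]]}}

```text
clock: 19.13
eef_pos: [0.5026, -0.1779, 0.244]
eef_rot: [[1.0, -0.001, -0.001], [-0.001, -1.0, 0.001], [-0.001, -0.001, -1.0]]
wrist_force: [-0.1, 0.1, -2.0]
width: 0.0583
gripper_force: 29.9
```

```bash
python3 - <<'E'
from h import *
np.set_printoptions(precision=4,suppress=True)
s=sense();p=np.array(s["eef_pos"]);print(p,s["width"],s["wrist_force"])
sd=snapshot("side")
z=p[2]-.0261
P=lambda c:[ring(p[0],p[1],z+h,.03,c) for h in(0,.08)]+[ring(.5036,-.1773,.065,.042,c)]
cv2.imwrite("pics/c5.png",over(sd,P(sd),260,60,420,260,3))
E
```

```text
[ 0.5026 -0.1779  0.244 ] 0.05832795939489326 [-0.0709  0.0771 -2.0199]
```

View pics/c5.png

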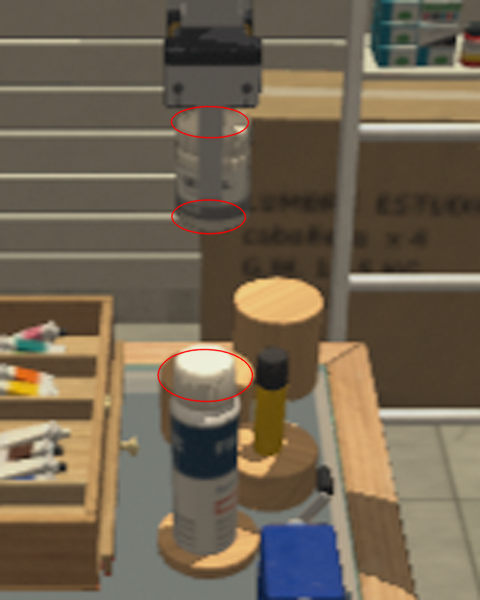

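The jar hangs upright at (210,165), about 2 mm low in x. Correcting and lowering.

>>> {"name": "apply_moves", "arguments": {"rows": [[[0.08,0,0.6,0,0,0,0.4],[0.08,0,1.5,0,0,0,0.4],[0.08,0,2.5,0,0,0,0.4],[0.08,0,3.4,0,0,0,0.4],[0.08,0,4.2,0,0,0,0.4],[0.08,0,4.7,0,0,0,0.4],[0.08,0,4.95,0,0,0,0.4],[0.08,0,5.05,0,0,0,0.4],[0.08,0,5.1,0,0,0,0.4],[0.08,0,5.13,0,0,0,0.4],[0.08,0,5.13,0,0,0,0.4]]]}}

```text
clock: 20.1
eef_pos: [0.5063, -0.1784, 0.0918]
eef_rot: [[1.0, 0.0, 0.002], [0.0, -1.0, -0.001], [0.002, 0.001, -1.0]]
wrist_force: [0.2, 0.2, -0.3]
width: 0.0582
gripper_force: 29.9
```

>>> {"name": "apply_moves", "arguments": {"rows": [[[0,0,0,0,0,0,1],[0,0,0,0,0,0,1],[0,0,0,0,0,0,1],[0,0,0,0,0,0,1],[0,0,-1,0,0,0,1],[0,0,-2,0,0,0,1],[0,0,-3,0,0,0,1],[0,0,-4.3,0,0,0,1],[0,0,-4.3,0,0,0,1],[2.4,-6.5,-4.3,0,0,0.17,1],[2.4,-6.5,-4.3,0,0,0.17,1],[2.4,-6.5,-4.3,0,0,0.17,1],[2.4,-6.5,-4.3,0,0,0.17,1],[2.4,-6.5,-4.3,0,0,0.17,1],[4.83,-13,-4.3,0,0,0.349,1],[4.83,-13,-4.3,0,0,0.349,1],[4.83,-13,-4.3,0,0,0.349,1],[4.83,-13,-4.3,0,0,0.349,1],[4.83,-13,-4.3,0,0,0.349,1],[4.83,-13,-4.3,0,0,0.349,1]]]}}

```text
clock: 21.77
eef_pos: [0.651, 0.2183, 0.2171]
eef_rot: [[0.942, -0.336, -0.001], [-0.336, -0.942, 0.003], [-0.002, -0.002, -1.0]]
wrist_force: [-1.7, -1.3, -1.2]
width: 0.094
gripper_force: 0.0
```

>>> {"name": "apply_moves", "arguments": {"rows": [[[0,0,1,0,0,0,1],[0,0,1.8,0,0,0,1],[0,0,1.8,0,0,0,1],[0,0,1.8,0,0,0,1]]]}}

```text
clock: 22.1
eef_pos: [0.6493, 0.2109, 0.1632]
eef_rot: [[0.939, -0.343, -0.004], [-0.343, -0.939, -0.001], [-0.004, 0.003, -1.0]]
wrist_force: [0.1, 0.2, 0.0]
width: 0.094
gripper_force: 0.0
```

```bash
python3 - <<'E'
from h import *
np.set_printoptions(precision=4,suppress=True)
s=sense();p=np.array(s["eef_pos"]);R=np.array(s["eef_rot"]);print(s["clock"],p,R[:2,0],s["wrist_force"])
print(R.T@(np.array([.651,.2115,.005])-p)/.03, "yaw",np.arctan2(R[1,0],R[0,0]))
sd=snapshot("side")
P=lambda c:[ring(.5036,-.1773,.065+h,.03,c) for h in(0,.08)]+[ring(.5036,-.1773,.065,.042,c)]+[square(.651,.2115,h,.023,-.349,c) for h in (0,.036)]+[ring(.651,.2115,.057,.017,c)]
cv2.imwrite("pics/c6.png",over(sd,P(sd),220,130,420,330,2.9))
E
```

```text
22.1 [0.6493 0.2109 0.1632] [ 0.9395 -0.3426] [0.114  0.2257 0.0336]
[ 0.0647 -0.0526  5.2723] yaw -0.3496465998436965
```

View pics/c6.png

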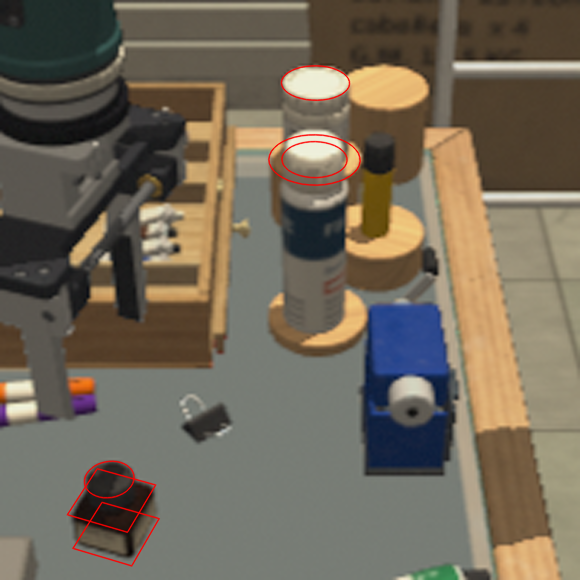

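The jar is centred on riser c. The ink outline fits within about 3 mm at (112,510). Picking up the ink bottle.

>>> {"name": "apply_moves", "arguments": {"force": 30, "rows": [[[0.08,0,1,0,0,0,1],[0.08,0,2,0,0,0,1],[0.08,0,3,0,0,0,1],[0.08,0,4,0,0,0,1],[0.08,0,4.7,0,0,0,1],[0.08,0,5,0,0,0,1],[0.08,0,5.15,0,0,0,1],[0.08,0,5.2,0,0,0,1],[0.08,0,5.2,0,0,0,1],[0.08,0,5.2,0,0,0,0.8],[0.08,0,5.2,0,0,0,0.65],[0.08,0,5.2,0,0,0,0.5],[0.08,0,5.2,0,0,0,0.4],[0.08,0,5.2,0,0,0,0.3],[0.08,0,5.2,0,0,0,0.3],[0.08,0,5.2,0,0,0,0.3]]]}}

```text
clock: 23.48
eef_pos: [0.6527, 0.2108, 0.0093]
eef_rot: [[0.94, -0.342, -0.0], [-0.342, -0.94, -0.0], [0.0, 0.0, -1.0]]
wrist_force: [-0.5, 0.8, 0.3]
width: 0.0508
gripper_force: 0.0
```

Not fully closed yet, so I'll keep closing.

>>> {"name": "apply_moves", "arguments": {"rows": [[[0,0,0,0,0,0,0.3],[0,0,0,0,0,0,0.3],[0,0,0,0,0,0,0.3],[0,0,0,0,0,0,0.3]]]}}

```text
clock: 23.82
eef_pos: [0.6525, 0.2106, 0.0092]
eef_rot: [[0.94, -0.342, -0.0], [-0.342, -0.94, -0.0], [-0.0, 0.001, -1.0]]
wrist_force: [-1.1, -0.1, -0.7]
width: 0.0459
gripper_force: 30.0
```

>>> {"name": "apply_moves", "arguments": {"rows": [[[0,0,-0.4,0,0,0,0.3],[0,0,-1.1,0,0,0,0.3],[0,0,-2,0,0,0,0.3],[0,0,-3,0,0,0,0.3],[0,0,-4,0,0,0,0.3],[0,0,-5,0,0,0,0.3],[0,0,-6,0,0,0,0.3],[0,0.3,-6.8,0,0,0,0.3],[-0.1,1,-7,0,0,-0.02,0.3],[-0.2,2,-7,0,0,-0.05,0.3],[-0.3,3.1,-7,0,0,-0.08,0.3],[-0.4,4.2,-7,0,0,-0.11,0.3],[-0.5,5.3,-7,0,0,-0.14,0.3],[-0.6,6.4,-7,0,0,-0.17,0.3],[-0.7,7.5,-7,0,0,-0.2,0.3],[-0.8,8.6,-7,0,0,-0.23,0.3],[-0.9,9.7,-7,0,0,-0.26,0.3],[-1,10.8,-7,0,0,-0.29,0.3],[-1.1,11.8,-7,0,0,-0.32,0.3],[-1.2,12.6,-7,0,0,-0.349,0.3]]]}}

```text
clock: 25.48
eef_pos: [0.4884, -0.1339, 0.2202]
eef_rot: [[1.0, 0.0, 0.001], [0.0, -1.0, -0.001], [0.001, 0.001, -1.0]]
wrist_force: [0.9, 0.4, -0.6]
width: 0.046
gripper_force: 30.0
```

```bash
python3 - <<'E'
from h import *
np.set_printoptions(precision=4,suppress=True)
s=sense();p=np.array(s["eef_pos"]);R=np.array(s["eef_rot"]);print(p,R[:2,0],s["width"])
print(R.T@(np.array([.4362,-.2622,.102])-p)/.03)
E
```

```text
[ 0.4884 -0.1339  0.2202] [1.     0.0001] 0.04596550486327833
[-1.7441  4.2745  3.9415]
```

>>> {"name": "apply_moves", "arguments": {"rows": [[[-0.4,0.9,0,0,0,0,0.3],[-0.8,1.9,0,0,0,0,0.3],[-1.2,2.9,0,0,0,0,0.3],[-1.55,3.8,0,0,0,0,0.3],[-1.76,4.3,0,0,0,0,0.3],[-1.76,4.3,0,0,0,0,0.3],[-1.76,4.3,0.5,0,0,0,0.3],[-1.76,4.3,1.2,0,0,0,0.3],[-1.76,4.3,1.6,0,0,0,0.3],[-1.76,4.3,1.6,0,0,0,0.3],[-1.76,4.3,1.6,0,0,0,0.3]]]}}

```text
clock: 26.4
eef_pos: [0.4366, -0.2601, 0.1709]
eef_rot: [[1.0, 0.001, -0.001], [0.001, -1.0, 0.001], [-0.001, -0.001, -1.0]]
wrist_force: [-0.4, -0.4, -1.0]
width: 0.0459
gripper_force: 30.0
```

```bash
python3 - <<'E'
from h import *
np.set_printoptions(precision=4,suppress=True)
s=sense();p=np.array(s["eef_pos"]);print(p,s["width"],s["wrist_force"])
sd=snapshot("side")
z=p[2]-.0092
P=lambda c:[square(p[0],p[1],z+h,.023,0,c) for h in(0,.036)]+[ring(.4362,-.2622,.09,.042,c)]
cv2.imwrite("pics/c7.png",over(sd,P(sd),260,80,420,240,3.5))
E
```

```text
[ 0.4366 -0.2601  0.1709] 0.04589072266052551 [-0.448  -0.3555 -0.9923]
```

View pics/c7.png

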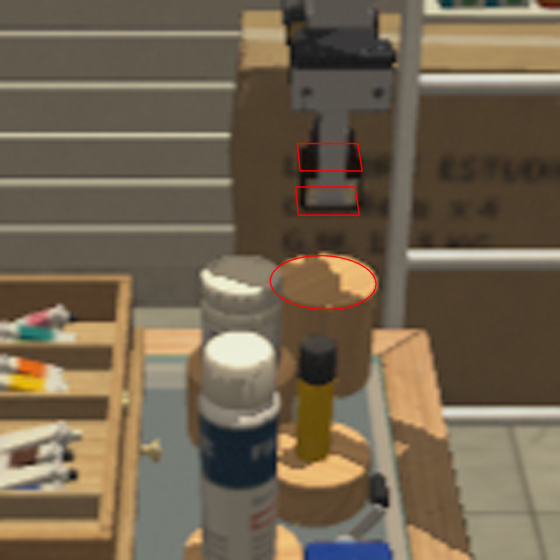

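The ink bottle is held upright over riser d at (323,282). Lowering.

>>> {"name": "apply_moves", "arguments": {"rows": [[[0.03,0.05,0.6,0,0,0,0.3],[0.03,0.05,1.3,0,0,0,0.3],[0.03,0.05,1.9,0,0,0,0.3],[0.03,0.05,2.2,0,0,0,0.3],[0.03,0.05,2.32,0,0,0,0.3],[0.03,0.05,2.38,0,0,0,0.3],[0.03,0.05,2.42,0,0,0,0.3],[0.03,0.05,2.42,0,0,0,0.3]]]}}

```text
clock: 27.12
eef_pos: [0.4383, -0.263, 0.1]
eef_rot: [[1.0, -0.0, 0.002], [-0.0, -1.0, -0.001], [0.002, 0.001, -1.0]]
wrist_force: [-0.2, 0.0, -2.2]
width: 0.0457
gripper_force: 30.0
```

>>> {"name": "apply_moves", "arguments": {"rows": [[[0,0,0.02,0,0,0,0.3],[0,0,0.04,0,0,0,0.3],[0,0,0.04,0,0,0,0.3]]]}}

```text
clock: 27.37
eef_pos: [0.4383, -0.2631, 0.0991]
eef_rot: [[1.0, -0.0, 0.002], [-0.0, -1.0, -0.002], [0.002, 0.002, -1.0]]
wrist_force: [-0.8, 0.2, 3.7]
width: 0.0456
gripper_force: 30.0
```

>>> {"name": "apply_moves", "arguments": {"rows": [[[0,0,0,0,0,0,0.9],[0,0,0,0,0,0,0.9],[0,0,0,0,0,0,0.9],[0,0,0,0,0,0,0.9],[0,0,-0.5,0,0,0,0.9],[0,0,-1.5,0,0,0,0.9],[0,0,-2.5,0,0,0,0.9],[0,0,-3.5,0,0,0,0.9],[0,0,-4.5,0,0,0,0.9],[-1,1,-4.5,0,0,0,0.9],[-2,2,-4.5,0,0,0,0.9],[-3,3,-4.5,0,0,0,0.9],[-4,4,-4.5,0,0,0,0.9],[-4.5,5,-4.5,0,0,0,0.9],[-4.5,6,-4.5,0,0,0,0.9],[-4.5,6,-4.5,0,0,0,0.9],[-4.5,6,-4.5,0,0,0,0.9],[-4.5,6,-4.5,0,0,0,0.9]]]}}

```text
clock: 28.87
eef_pos: [0.3027, -0.4419, 0.2321]
eef_rot: [[1.0, 0.0, -0.0], [0.0, -1.0, 0.001], [-0.0, -0.001, -1.0]]
wrist_force: [-0.6, 0.4, -0.1]
width: 0.0846
gripper_force: 0.0
```

```bash
python3 - <<'E'
from h import *
s=sense();print(s["eef_pos"],np.round(s["wrist_force"],1))
c=snapshot("top");X=dict(can=(.5043,-.0125,.015,.172,.024),glue=(.4503,-.0985,.04,.094,.0135),jar=(.5036,-.1773,.065,.08,.03),ink=(.4362,-.2622,.09,.057,.017))
d=snapshot("side")
P=lambda c:[ring(x,y,z+h,r,c) for x,y,z,h,r in X.values()]+[ring(x,y,z,.042,c) for x,y,z,h,r in X.values()]
a=over(c,P(c),330,205,510,305,4);b=over(d,P(d),280,120,400,280,2.5)
o=np.zeros((400,800,3),np.uint8);a=cv2.resize(a,(500,278));o[:278,:500]=a;o[:,500:800]=b[:400];cv2.imwrite("pics/f.png",o)
E
```

```text
[ 0.30268445 -0.44192632  0.23209529] [-0.6  0.4 -0.1]
```

View pics/f.png

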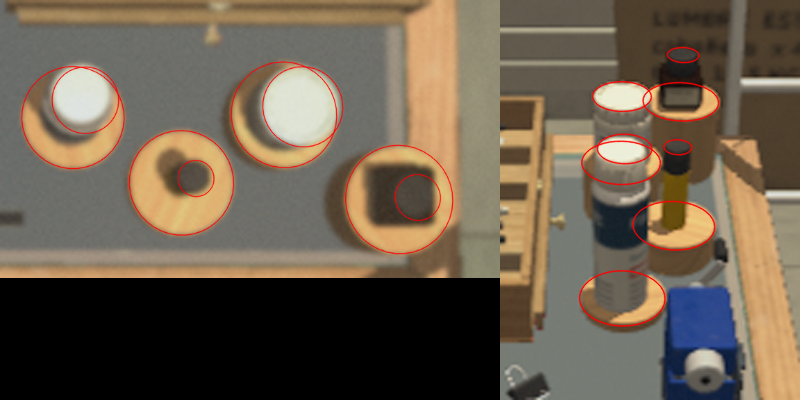

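All four stand upright within a few millimetres of their riser centres, with caps at about (82,96), (195,178), (297,107) and (415,197). Handing in.

```bash
python3 -c "
from h import *
print(job_done())"
```

```text
the job is handed in; nothing more can be done
None
```

I handed the job in with the can, glue stick, jar and ink bottle each upright within a few millimetres of the centre of its proper riser (final pictures, about 29 s on the clock); the paint tube and clip were not knowingly touched, but I did not re-measure them, and the hand-in returned no verdict.

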